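# Clamp a test bar in the length-holding fixture

### The job

Lay the thicker of the two moulded test bars flat in the nest of the holding fixture. Then hold the slider's thumb release down and slide it along its rail until it traps the bar snugly against the end stop, and let the release spring fully up so that the slider is locked there. Leave the thin bar and the other loose things on the bench where they are.

Things in the scene. Friction and masses are not known exactly. Their poses are not given: they have to be found in the camera images.
- fixture: Holding fixture, fixed to the worktop: aluminium base plate 62 x 364 mm, 8 mm thick, long along its y axis (y = -168 to +196 mm), with a nest of two steel blocks at the -y half and a T-shaped rail with a grey slider at the +y half. Origin on the worktop, z up.
- nest (a point): Where the centre of the bar's underside lies when it touches the end stop: 26 mm above the worktop, half-way between the nest blocks. Axes as the fixture's. The blocks lie 40 to 75 mm either side along y, with a 75 mm open gap for fingers between (base plate 18 mm below). Cheeks 25 mm apart, flaring, reach 42 mm above the worktop. A bar laid up to 20 mm toward +y still rests on both blocks.
- stop_face (a point): Middle of the end stop's inner face (looks to fixture +y), 75 mm toward -y from the nest point. The dark steel stop is 44 mm wide and 44 mm high. The slider can push the bar along the nest against it.
- slider_nose (a point): Middle of the front face of the slider's steel nose (22 mm wide, 13 mm high), 33 mm above the worktop; it looks along fixture -y at the bar's end. The centre of the thumb release is 45 mm behind it, toward +y. The grey slider is 42 mm wide and 66 mm long plus nose.
- slider (a joint): Travel of the slider along its rail toward the end stop (fixture -y), m: 0 at the far +y end, at most 0.115. Its nose touches a bar that lies against the end stop at 0.100. It starts from 0.004 to 0.064. Teeth every 12 mm under the rail lock it (with about 6 mm of play in each notch) while the release is up; the last notch is open from 0.098 on. With the release down it slides with 1 to 2 N of drag.
- release (a joint): How far the thumb release is down, m: 0 up (locked), 0.008 fully down. Spring: begins to move at 2 N, 6 N fully down. The slider is free from about 0.004. Let go between notches, the release stays at 0.004 until the slider comes to a notch, then snaps up; it may start so.
- release_top (a point): Centre of the top of the black ribbed thumb release, a plate 34 mm across the rail, 38 mm along it, 50 mm above the worktop when up. It is pressed straight down. Axes as the fixture's. Two upright lugs of the slider, 44 mm apart along the rail, 8 mm higher than the plate, stand before and behind it: a tool pressed down between them pushes the slider along by a lug.
- thick_bar_center (a point): Centre of the thicker bar: a pale moulded dumb-bell test bar, 20 x 150 x 12 mm thick, about 33 g, lying flat on the worktop (centre 6 mm up). Its length is along its own y axis. It can be grasped across its 20 mm width at mid-length.
- thin_bar_center (a point): Centre of the thinner bar: a dark dumb-bell test bar, 20 x 150 x 8 mm thick, lying flat. Its length is along its own y axis. To be left alone.
- bench_timer: Square bench timer, 62 x 62 x 19 mm, origin at the centre of its underside. To be left alone.
- cup: Plain pale beaker, 76 mm across and 88 mm high, origin at the centre of its underside. To be left alone.
- case: Flat pale case, 102 x 130 x 34 mm, origin at the centre of its underside. To be left alone.
- marker: Marker pen, 17 x 135 mm, lying, origin under its middle. To be left alone.
- slide_calliper: Steel vernier calliper, 71 x 200 x 12 mm, lying flat, origin under its middle. To be left alone.
- tape: Tape roll, 102 mm across, 24 mm high, lying flat, origin under its middle. To be left alone.
- weight_1: Turned weight, 48 mm across, 40 mm high, origin under its middle. To be left alone.
- weight_2: Smaller turned weight, 36 mm across, 34 mm high, origin under its middle. To be left alone.

How it is judged:
By the outcome, as a careful person would: the job done as asked, in the order asked, and still so for the second after the job is handed in, with the robot touching nothing.
It also fails if it takes over 48 s, if anything falls off the work surface, if the arm or the gripper's body presses on something with over 40 N, if the wrist force passes 120 N, or if a joint passes its speed limit or range.

### The arm

A 7-joint arm with a two-finger parallel gripper is mounted at the origin on a cart in front of the work surface, level with it; the furniture and walls round the work are solid. World frame = base frame: x ahead of the robot, y to its left, z up, the work surface at z = 0. Lengths are in mm, angles in rad, forces in N, time in s.
With the tool pointing down it reaches from about 400 to 875 mm from the base axis. Payload 4.4 kg.
Tool frame: the origin (TCP) lies at the very end of the fingers, on their centre line; the grasp point (between the pads) lies 19 mm behind it; z points along the fingers, y is the direction in which the jaws open and shut (so a half turn about z gives the same grasp; the last joint's range is limited). The gripper opens to 85 mm and grips with 20 to 120 N. Pads are 22 mm wide; open, the fingers measure 114 mm over their backs; the gripper's body (76 mm by 85 mm) begins 54 mm behind the grasp point. The pads swing forward as they close: fully open they stand 13 mm farther back than shut.
Start: joints at [1.23, 0.628, 0.038, 1.517, -0.027, 0.996, -0.02], TCP at [176.409, -625.618, 208.313] pointing down, gripper open.
Joint ranges: [-3.06, 3.06], [-0.37, 2.12], [-1.25, 1.32], [0.18, 2.47], [-1.1, 4.24], [0.23, 1.98], [-2.94, 2.94]. Speed limits (rad/s): [2.57, 2.57, 3.14, 3.14, 3.14, 3.14, 3.14].

### API

Orientations are given as [roll, pitch, yaw] about the fixed x, y, z axes, in that order (R = Rz(yaw) Ry(pitch) Rx(roll)).
In Python, from cell import ctrl, eyes gives the robot as it stands.
- The arm moves only by the tool move_arm, never from a script. Its argument "increments" is a list of rows, each a list of 6 numbers: the shift along the tool's x, y, z in cm, then the turn, a rotation vector about the tool's x, y, z in degrees. In form: [[x, y, z, wx, wy, wz], ...]. A call has 1 to 20 rows; each row is the pose to reach, as a shift and turn from the pose commanded when the call began, along the tool's axes at that moment; what a row does not reach only later rows make up. A row lasts 1/10 s, in which the tool goes at most 50 mm and 8.59 degrees, less where a joint would pass 70% of its speed; a pose out of reach is approached as far as the arm can. A call with a gripper value outside its range is refused whole. "grip" is the opening, from -1 (shut) to 1 (fully open), set as the call begins (left out, the last holds). The fingers move at their own pace and stop on an object; the grip force is fixed at half the most. Time passes only in rows, so rows that repeat a pose let the fingers close. It gives the time, the measured TCP pose, the force and the opening at its end, in the units of the state.
- ctrl.read_state(): the state, without advancing time (a new reading comes with each control period).
- eyes.get_image(name): name is "scene" or "side" or "wrist"; returns the picture (420x560x3 uint8, red, green, blue); there is no depth.
- eyes.calibration(name): a dict with "fx", "fy", "cx", "cy" (pixels), "pose" (4x4, takes a point from camera to world coordinates); the wrist camera has in their place "tool_from_camera" (4x4, takes a point from camera to tool coordinates, whose origin is the TCP and whose axes are the flange's). Camera axes: x right, y up, looking along -z (the intrinsics and any distortion apply to the point x, -y, -z); pixel columns grow to the right and rows downward; lengths in mm; the calibration is good to about 2 mm. A picture is of the moment at which its call begins: read the wrist's pose just before it. calibration takes no time and is no camera call.
- ctrl.finish_job(): hands the job in, once; it reports no verdict.
The state is a dict: "clock": time; "qpos": joint angles; "qd": joint speeds; "tau": joint torques, N m; "eef_pos": TCP position; "tool_rot": TCP orientation; "force": force on the tool from outside, world axes, zero at the start; "torque": the same for the moment, N m; "width": finger opening in mm.
Only numpy, scipy, OpenCV 4.12 (cv2) and the standard library are available. Lean on these libraries where they do the work, as an engineer would, in place of code of your own. Each camera call takes 0.05 s, during which the arm holds its last target. There are 200 camera calls.

## Working session

There is one attempt and no reset: what is moved stays moved. The work goes in short steps, Python scripts to look and compute and a tool call to move; the robot and the scene stay as the last step left them, time stands still between calls to the robot, and variables do not carry over. Pictures are saved under pics/ and viewed, about 8 in all and at most 12, crops included, and the job is handed in when it is done.

Besides the shell and the picture viewer there is one more tool, called after "Request:" by a JSON object that holds its "op" and its "data". move_arm: Moves the arm, as the interface text tells. Its arguments: {"type":"object","properties":{"increments":{"type":"array","items":{"type":"array","items":{"type":"number"}}},"grip":{"type":"number"}},"required":["increments"]}

```bash
mkdir -p pics; ls; python3 - <<'E'
from cell import ctrl,eyes
import cv2,numpy as np
s=ctrl.read_state();print(s)
a=[eyes.get_image(n) for n in("scene","side")]
for n,i in zip(("scene","side"),a):
    cv2.imwrite(f"pics/{n}0.png",i[:,:,::-1])
    c=eyes.calibration(n);print(n,c)
print(eyes.calibration("wrist"))
E
```

```text
pics
{'clock': 0.0, 'qpos': array([ 1.23020238,  0.62934645,  0.03843508,  1.51840647, -0.02700098,
        0.99630523, -0.01998609]), 'qd': array([ 1.28964792e-03,  7.73133075e-05,  1.80638362e-03, -8.45823462e-04,
       -1.75683124e-03,  5.82324486e-05, -8.05954257e-05]), 'tau': array([-8.51613913e-04, -5.63407445e+01,  1.22606378e+00, -1.93445778e+01,
        1.09918742e-02,  1.07108787e-02, -6.07511694e-06]), 'eef_pos': array([ 176.21871516, -624.93602361,  207.37650952]), 'tool_rot': array([-3.13964508e+00,  2.17549460e-05,  2.74812032e-01]), 'force': array([-0.34435525,  0.35196945, -0.42508312]), 'torque': array([-0.01499067,  0.06354275,  0.03473107]), 'width': 85.5490762104036}
scene {'fx': 430.6975085424885, 'fy': 430.6975085424885, 'cx': 287.0639917663497, 'cy': 215.12249343763233, 'pose': array([[-6.85103716e-01,  4.80801545e-01, -5.47231919e-01,
        -1.24423326e+02],
       [-7.28196641e-01, -4.71676205e-01,  4.97243612e-01,
         6.58504567e+02],
       [-1.90407776e-02,  7.39155891e-01,  6.73265191e-01,
         9.45722877e+02],
       [ 0.00000000e+00,  0.0000
[... 277 characters left out ...]
02, -4.86705332e-01,  8.68685797e-01,
         1.65550996e+03],
       [ 2.67660459e-02,  8.70875900e-01,  4.90773619e-01,
         9.86423247e+02],
       [ 0.00000000e+00,  0.00000000e+00,  0.00000000e+00,
         1.00000000e+00]])}
{'fx': 294.61052128216005, 'fy': 294.61052128216005, 'cx': 280.3577572642823, 'cy': 211.5561346232578, 'tool_from_camera': array([[ 1.20362866e-03,  9.59131091e-01,  2.82959540e-01,
         7.05603020e+01],
       [ 9.99999054e-01, -1.34285296e-03,  2.98079747e-04,
         9.27167224e-01],
       [ 6.65870609e-04,  2.82958913e-01, -9.59131800e-01,
        -1.65384338e+02],
       [ 0.00000000e+00,  0.00000000e+00,  0.00000000e+00,
         1.00000000e+00]])}
```

View pics/scene0.png

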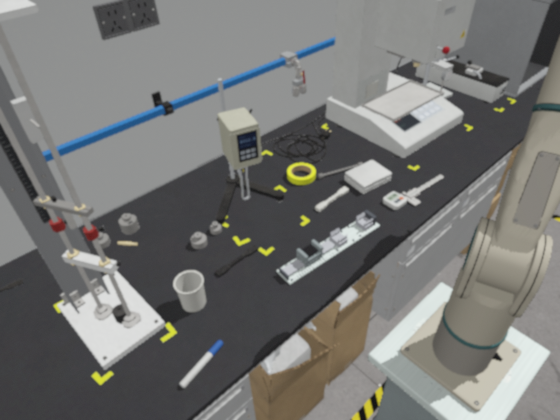

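View pics/side0.png

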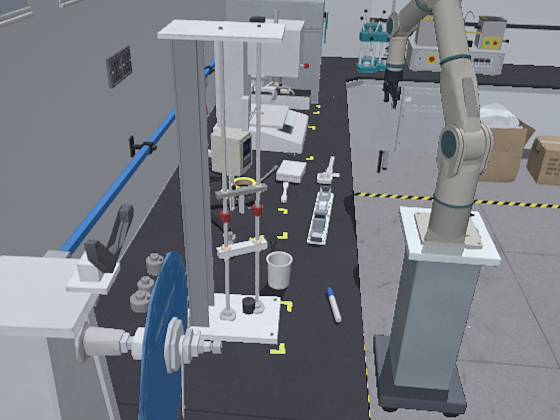

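The scene view shows the pale bar near (332,198), the fixture from (280,270) to (380,222), and the dark bar near (237,262). I'll enlarge that area.

```bash
cat > h.py <<'E'
import numpy as np
from cell import ctrl,eyes
from scipy.spatial.transform import Rotation as R
def ray(n,u,v,z,st=None):
    c=eyes.calibration(n)
    if n=="wrist":
        T=np.eye(4);T[:3,:3]=R.from_euler('xyz',st['tool_rot']).as_matrix();T[:3,3]=st['eef_pos']
        P=T@c['tool_from_camera']
    else:P=c['pose']
    d=P[:3,:3]@np.array([(u-c['cx'])/c['fx'],-(v-c['cy'])/c['fy'],-1])
    o=P[:3,3];return o+d*(z-o[2])/d[2]
E
python3 - <<'E'
import cv2
from h import *
i=cv2.imread("pics/scene0.png")[160:290,220:400]
cv2.imwrite("pics/c1.png",cv2.resize(i,None,fx=4.4,fy=4.4,interpolation=cv2.INTER_CUBIC))
for u,v,z in((332,198,12),(280,272,8),(380,222,8),(237,262,8)):print(ray("scene",u,v,z).round())
for u,v,z in((284,192,12),(317,242,8),(322,190,8)):print(ray("side",u,v,z).round())
E
```

```text
[ 591. -197.   12.]
[478. 144.   8.]
[ 409. -222.    8.]
[592. 208.   8.]
[ 597. -185.   12.]
[457. 151.   8.]
[ 448. -231.    8.]
```

View pics/c1.png

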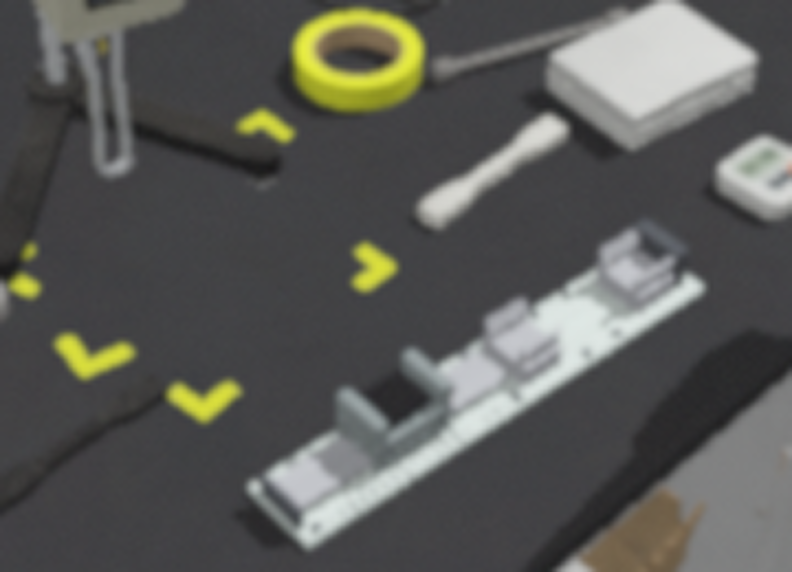

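```bash
python3 - <<'E'
from h import *
p=lambda u,v,z:ray("scene",220+u/4.4,160+v/4.4,z)
A,B,C=p(250,486,8),p(308,546,8),p(703,286,8)
print(A,B,C,np.linalg.norm(A-B),np.linalg.norm(B-C))
d=(B-C)/np.linalg.norm(B-C);print("fix yaw",np.degrees(np.arctan2(-d[0],d[1])))
n=np.array([d[1],-d[0],0])
o=(A+B)/2-196*d; o2=C+n*31+168*d
print("origin",o,o2)
a,b=p(428,210,12),p(557,122,12);print("bar",a,b,(a+b)/2,np.linalg.norm(a-b),np.degrees(np.arctan2(-(a-b)[0],(a-b)[1])))
print("stop top edge",p(645,222,44),p(688,247,44)); print("release",p(400,395,50))
E
```

```text
[488.40506583 146.36081902   8.        ] [426.97740221 153.16672946   8.        ] [ 400.59128815 -210.14616127    8.        ] 61.80354580452095 364.2697950476239
fix yaw -4.15389413583708
origin [443.49384948 -45.72135121   8.        ] [443.67904066 -44.83298701   8.        ]
bar [ 591.39026874 -126.40642047   12.        ] [ 592.89037337 -273.74569887   12.        ] [ 592.14032105 -200.07605967   12.        ] 147.3469147071999 0.5833250693358244
stop top edge [ 449.88546525 -200.13230001   44.        ] [ 412.20207231 -200.93472662   44.        ]
release [450.05754924  48.63391077  50.        ]
```

Request:
{"op": "move_arm", "data": {"increments": [[51.55,-29.6,4,0,0,-74.8],[51.55,-29.6,4,0,0,-74.8],[51.55,-29.6,4,0,0,-74.8],[51.55,-29.6,4,0,0,-74.8],[51.55,-29.6,4,0,0,-74.8],[51.55,-29.6,4,0,0,-74.8],[51.55,-29.6,4,0,0,-74.8],[51.55,-29.6,4,0,0,-74.8],[51.55,-29.6,4,0,0,-74.8],[51.55,-29.6,4,0,0,-74.8],[51.55,-29.6,4,0,0,-74.8],[51.55,-29.6,4,0,0,-74.8],[51.55,-29.6,4,0,0,-74.8],[51.55,-29.6,4,0,0,-74.8],[51.55,-29.6,4,0,0,-74.8],[51.55,-29.6,4,0,0,-74.8],[51.55,-29.6,4,0,0,-74.8]], "grip": -0.05}}

```text
clock: 1.8
eef_pos: [591.4, -202.5, 168.4]
tool_rot: [-3.141, 0.001, 1.578]
force: [1.1, -0.5, -0.3]
width: 40.6
```

```bash
python3 - <<'E'
from h import *
import cv2,pickle
s=ctrl.read_state();print(s['clock'],s['eef_pos'],s['tool_rot'],s['width'],s['qd'].max())
pickle.dump(s,open("w1.pkl","wb"))
i=eyes.get_image("wrist")
cv2.imwrite("pics/w1.png",cv2.resize(i[:,:,::-1],(800,600),interpolation=cv2.INTER_CUBIC))
E
```

```text
1.8 [ 591.38358888 -202.49073588  168.43488046] [-3.14125099e+00  6.30792201e-04  1.57780943e+00] 40.561362627379296 0.002107600948302637
```

View pics/w1.png

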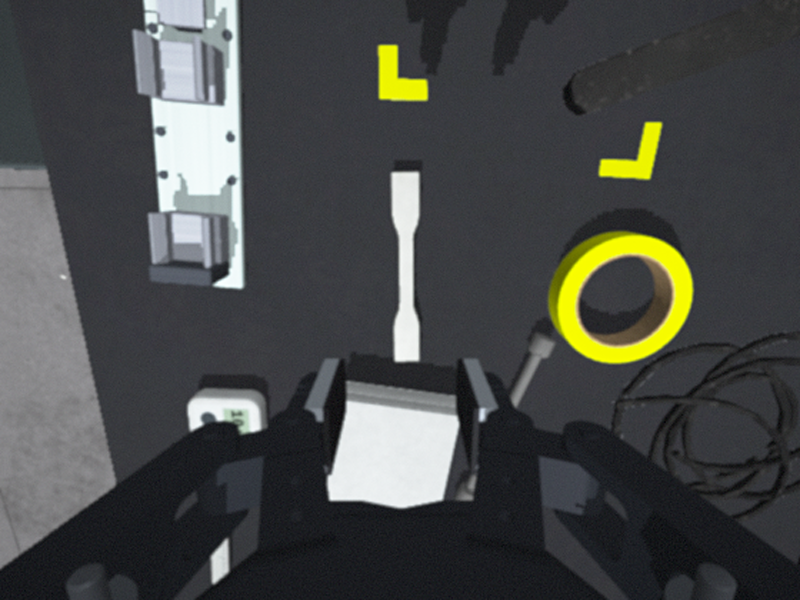

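```bash
python3 - <<'E'
from h import *
import pickle
s=pickle.load(open("w1.pkl","rb"));k=.7
p=lambda u,v,z:ray("wrist",u*k,v*k,z,s)
a,b=p(405,171,12),p(406.5,361,12)
print("bar",a,b,(a+b)/2,np.linalg.norm(a-b)); print(p(391,190,12),p(420,190,12))
E1,E2=p(151,263,44),p(228,267,44);print("stop in edge",E1,E2,np.linalg.norm(E1-E2))
print("stop out",p(151,281,44),p(226,284,44))
# plate right edge & corner
c,t=p(243,288,8),p(241,0,8);print("plate corner",c,t, np.degrees(np.arctan2(-(t-c)[0],(t-c)[1])))
# corner fix coordinates (31,-168)
th=np.radians(-4.15);Rz=np.array([[np.cos(th),-np.sin(th)],[np.sin(th),np.cos(th)]])
o=c[:2]-Rz@[31,-168];print("origin",o)
for q in (E1,E2):print(Rz.T@(q[:2]-o))
# cheeks tops z=42 : inner edges of stop-end block and other block
for u,v in((150,214),(227,212),(135,32),(221,50),(136,92),(222,104)):print(u,v,Rz.T@(p(u,v,42)[:2]-o))
E
```

```text
bar [ 592.94795665 -126.75545608   12.        ] [ 595.89033657 -277.58270827   12.        ] [ 594.41914661 -202.16908218   12.        ] 150.85594983863078
[ 582.75308698 -140.24555176   12.        ] [ 604.18313638 -140.06953238   12.        ]
stop in edge [ 415.85847019 -190.06084963   44.        ] [ 469.34548067 -192.46603909   44.        ] 53.5410611298697
stop out [ 413.79411265 -202.99918363   44.        ] [ 466.604432   -204.75110564   44.        ]
plate corner [ 464.53756752 -217.02350908    8.        ] [482.57432484 -18.8906496    8.        ] -5.201507022412234
origin [445.77664772 -47.22060013]
[ -19.50269086 -144.6308379 ]
[  34.01813559 -143.15898112]
150 214 [ -18.4077441  -110.97927153]
227 212 [  33.88222624 -105.41399729]
135 32 [-17.98467956  -2.00847145]
221 50 [33.71032396 -7.54958302]
136 92 [-20.59053568 -35.45185851]
222 104 [ 33.13133017 -38.05089318]
```

The wrist view shows the pale bar from (405,171) to (406,361), which measures 150.9 mm long and 21 mm wide, so it is the thick bar. The stop is near (190,270). I'll descend and grasp.

Request:
{"op": "move_arm", "data": {"increments": [[0.1,0.26,4,0,0,-0.7],[0.1,0.26,8,0,0,-0.7],[0.1,0.26,12,0,0,-0.7],[0.1,0.26,14.5,0,0,-0.7],[0.1,0.26,16,0,0,-0.7],[0.1,0.26,16.5,0,0,-0.7],[0.1,0.26,16.5,0,0,-0.7],[0.1,0.26,16.5,0,0,-0.7]]}}

```text
clock: 2.65
eef_pos: [596.1, -200.2, 4.8]
tool_rot: [3.139, 0.001, 1.592]
force: [-0.6, 0.1, -0.3]
width: 40.5
```

Request:
{"op": "move_arm", "data": {"increments": [[0,0,0,0,0,0],[0,0,0,0,0,0],[0,0,0,0,0,0],[0,0,0,0,0,0],[0,0,0,0,0,0],[0,0,0,0,0,0]], "grip": -1}}

```text
clock: 3.25
eef_pos: [594.8, -199.8, 3.3]
tool_rot: [-3.142, -0.0, 1.592]
force: [0.1, -0.3, 0.3]
width: -0.2
```

```bash
python3 - <<'E'
from h import *
import cv2,pickle
s=ctrl.read_state();print(s['clock'],s['eef_pos'],s['tool_rot'],s['width'],s['force'])
i=eyes.get_image("wrist")
cv2.imwrite("pics/w2.png",i[:,:,::-1])
E
```

```text
3.25 [ 594.83659015 -199.82028625    3.33897233] [-3.14158331e+00 -3.24028053e-06  1.59247960e+00] -0.2150379690695981 [ 0.05057482 -0.29992262  0.28177632]
```

View pics/w2.png

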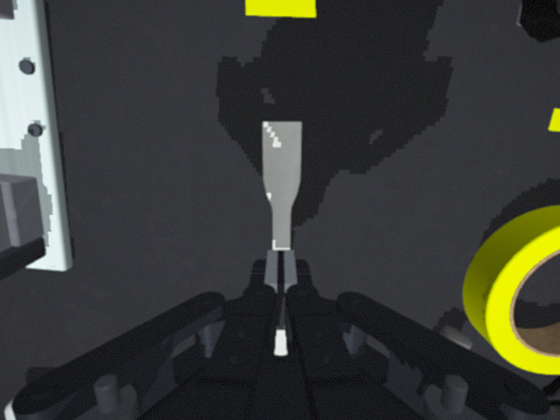

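```bash
python3 - <<'E'
from h import *
import cv2
a=cv2.imread("pics/w2.png")[215:365,205:355]
b=eyes.get_image("side")[130:220,240:340,::-1]
b=cv2.resize(b,(400,360),interpolation=cv2.INTER_CUBIC)
c=eyes.get_image("scene")[150:240,300:400,::-1]
cv2.imwrite("pics/c2.png",np.hstack([cv2.resize(a,(360,360),interpolation=cv2.INTER_CUBIC),np.hstack([b])]))
E
```

```text
(no output)
```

View pics/c2.png

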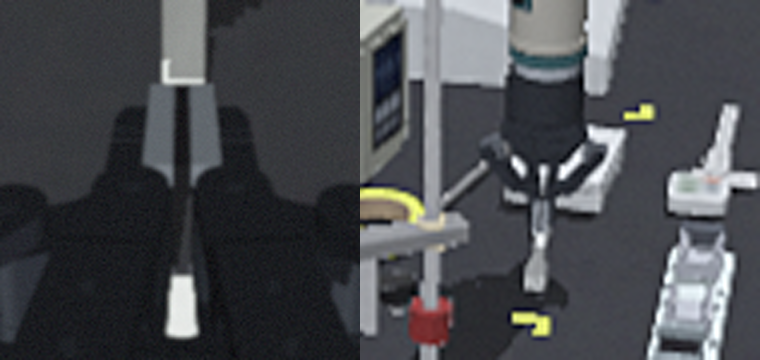

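```bash
python3 - <<'E'
from h import *
def proj(n,X):
    c=eyes.calibration(n);P=np.linalg.inv(c['pose']);q=P@np.append(X,1)
    return c['cx']+c['fx']*q[0]/-q[2],c['cy']-c['fy']*q[1]/-q[2]
for X in((594.8,-188.8,3.3),(594.8,-188.8,13),(594.8,-188.8,30),(593,-126.7,12),(594.8,-199.8,3.3)):
    u,v=proj("side",X);print(X,(u-240)*4+360,(v-130)*4)
E
```

```text
(594.8, -188.8, 3.3) 537.7870348727276 253.9293899408409
(594.8, -188.8, 13) 538.1120539582348 245.23881643572417
(594.8, -188.8, 30) 538.6852645354427 229.91193602387955
(593, -126.7, 12) 534.7025254843463 276.21780286135424
(594.8, -199.8, 3.3) 538.6873272703119 248.75909510102656
```

Both cameras put the shut fingertips about 25 mm above the reported TCP, at z of about 28, so the fingers closed above the bar. I'll open and feel downwards for the worktop.

Request:
{"op": "move_arm", "data": {"increments": [[0,0,0,0,0,0],[0,0,0,0,0,0],[0,0,0,0,0,0],[0,0,0.5,0,0,0],[0,0,1.0,0,0,0],[0,0,1.3,0,0,0],[0,0,1.5,0,0,0],[0,0,1.5,0,0,0],[0,0,1.5,0,0,0]], "grip": -0.2}}

```text
clock: 4.3
eef_pos: [594.9, -199.8, -11.7]
tool_rot: [3.142, -0.0, 1.593]
force: [-0.1, -0.2, -0.4]
width: 34.2
```

Request:
{"op": "move_arm", "data": {"increments": [[0,0,0.2,0,0,0],[0,0,0.3,0,0,0],[0,0,0.3,0,0,0]]}}

```text
clock: 4.6
eef_pos: [594.7, -199.8, -14.8]
tool_rot: [-3.141, -0.0, 1.592]
force: [0.1, -0.5, 1.2]
width: 34.0
```

Request:
{"op": "move_arm", "data": {"increments": [[0,0,0.1,0,0,0],[0,0,0.2,0,0,0],[0,0,0.3,0,0,0],[0,0,0.3,0,0,0]]}}

```text
clock: 5.0
eef_pos: [594.7, -199.8, -17.9]
tool_rot: [-3.141, -0.0, 1.593]
force: [0.6, 0.3, 0.7]
width: 34.1
```

Request:
{"op": "move_arm", "data": {"increments": [[0,0,0.1,0,0,0],[0,0,0.2,0,0,0],[0,0,0.2,0,0,0]]}}

```text
clock: 5.3
eef_pos: [594.7, -199.8, -19.8]
tool_rot: [-3.141, -0.0, 1.593]
force: [-0.6, 0.5, 0.4]
width: 33.8
```

Request:
{"op": "move_arm", "data": {"increments": [[0,0,0,0,0,0],[0,0,0,0,0,0],[0,0,0,0,0,0],[0,0,0,0,0,0],[0,0,0,0,0,0]], "grip": -1}}

```text
clock: 5.8
eef_pos: [595.1, -199.9, -19.4]
tool_rot: [3.141, 0.0, 1.592]
force: [-0.2, 0.1, 2.7]
width: 18.0
```

Request:
{"op": "move_arm", "data": {"increments": [[0,0,0,0,0,0],[0,0,0,0,0,0],[0,0,-1,0,0,0],[0,0,-3,0,0,0],[0,0,-6,0,0,0],[0,0,-10,0,0,0],[0,0,-14,0,0,0],[0,0,-14,0,0,0]]}}

```text
clock: 6.6
eef_pos: [598.9, -200.7, 126.4]
tool_rot: [3.131, 0.003, 1.592]
force: [1.3, 0.6, 1.0]
width: 17.8
```

```bash
python3 - <<'E'
from h import *
import cv2
s=ctrl.read_state();print(s['clock'],s['eef_pos'],s['tool_rot'],s['width'],s['force'])
i=eyes.get_image("wrist");b=eyes.get_image("side")[100:205,240:340]
cv2.imwrite("pics/w3.png",np.hstack([i,cv2.resize(b,(240,252)).repeat(1,0) if 0 else np.vstack([cv2.resize(b,(240,252),interpolation=cv2.INTER_CUBIC),np.zeros((168,240,3),np.uint8)])])[:,:,::-1])
E
```

```text
6.6 [ 598.86721422 -200.69875602  126.42776843] [3.13126644e+00 3.00993462e-03 1.59225677e+00] 17.831629012990124 [1.34818117 0.60350499 0.95564421]
```

View pics/w3.png

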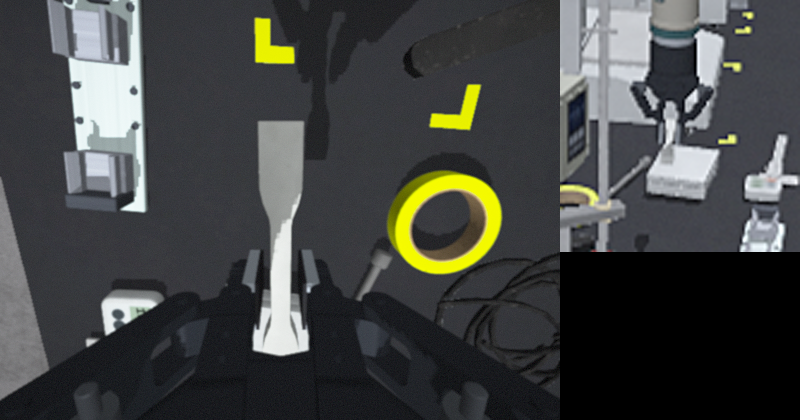

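The bar is held, flat and aligned, at (280,121–350). I'll carry it above the nest.

Request:
{"op": "move_arm", "data": {"increments": [[2.4,-3.8,0,0,0,1.4],[4.8,-7.6,0,0,0,2.7],[7.3,-11.4,1,0,0,4],[9,-14,2,0,0,5],[9.75,-15.26,2.5,0,0,5.4],[9.75,-15.26,3,0,0,5.4],[9.75,-15.26,3,0,0,5.4],[9.75,-15.26,3,0,0,5.4]]}}

```text
clock: 7.5
eef_pos: [441.4, -106.3, 90.0]
tool_rot: [3.141, 0.0, 1.498]
force: [-0.3, 0.1, 0.2]
width: 17.8
```

```bash
python3 - <<'E'
from h import *
import cv2,pickle
s=ctrl.read_state();print(s['clock'],s['eef_pos'],s['tool_rot'],s['width'],s['force'])
pickle.dump(s,open("w4.pkl","wb"))
i=eyes.get_image("wrist")
cv2.imwrite("pics/w4.png",cv2.resize(i[:,:,::-1],(800,600),interpolation=cv2.INTER_CUBIC))
E
```

```text
7.5 [ 441.38502466 -106.29839048   89.95473542] [3.14091463e+00 2.58233828e-05 1.49759056e+00] 17.79399593268935 [-0.29482696  0.14092378  0.15826012]
```

View pics/w4.png

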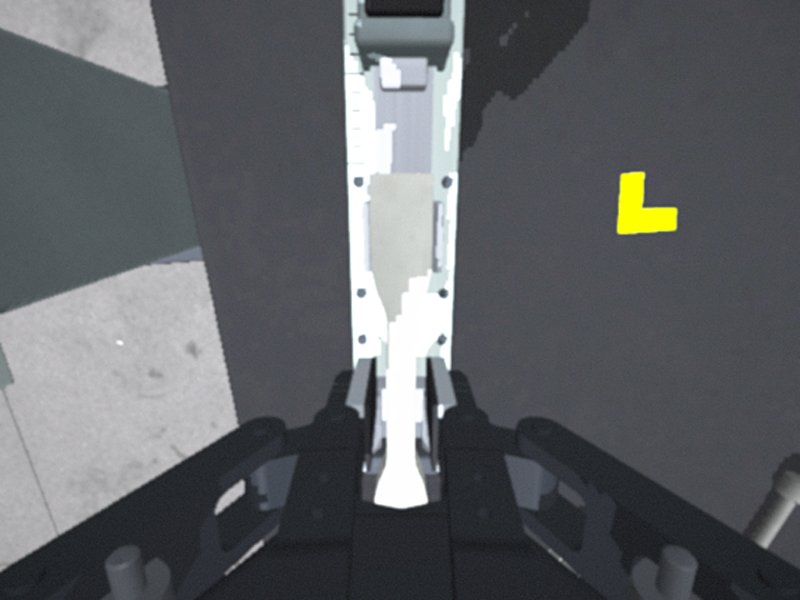

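```bash
python3 - <<'E'
from h import *
import pickle
s=pickle.load(open("w4.pkl","rb"));k=.7
p=lambda u,v,z:ray("wrist",u*k,v*k,z,s)
ax=np.array([np.cos(s['tool_rot'][2]),np.sin(s['tool_rot'][2])]);ay=np.array([ax[1],-ax[0]])
t=lambda *a:(np.array([ax@(q:=p(*a)[:2]-s['eef_pos'][:2]),ay@q])).round(1)
print("tool yaw",np.degrees(s['tool_rot'][2]))
for n,a in dict(barEnd=(402.5,173,121.5),barL=(371,240,121.5),barR=(433,240,121.5),pl1=(347,180,8),pr1=(461,180,8),pl2=(353,340,8),pr2=(452,340,8),
 blkL=(365,235,42),blkR=(445,235,42),blk_far=(440,202,42),blk_near=(440,271,42),noseL=(381,88,39.5),noseR=(427,88,39.5),slL=(356,50,50),slR=(452,50,50),lug=(404,25,58),stop=(400,470,44)).items():print(n,t(*a))
E
```

```text
tool yaw 85.80561832647376
barEnd [72.2 -0.5]
barL [ 51.9 -10.5]
barR [51.9  9.2]
pl1 [ 69.7 -31.2]
pr1 [69.8 33.1]
pl2 [-27.  -30.8]
pr2 [-27.   31.5]
blkL [ 43.2 -18.9]
blkR [43.2 21.4]
blk_far [59.4 18.5]
blk_near [24.7 19.4]
noseL [110.9 -10.2]
noseR [110.9  11.2]
slL [123.8 -20.4]
slR [123.9  21.1]
lug [130.9   0.3]
stop [-95.3  -1.1]
```

The bar lies over the nest. Measured, it needs +1.2 mm across, and its centre is about 12.7 mm to the +y side of the nest point. I'll correct that and lower it.

Request:
{"op": "move_arm", "data": {"increments": [[-0.4,0.12,2,0,0,0],[-0.4,0.12,4,0,0,0],[-0.4,0.12,5.5,0,0,0],[-0.4,0.12,6.5,0,0,0],[-0.4,0.12,7.2,0,0,0],[-0.4,0.12,7.7,0,0,0],[-0.4,0.12,8.1,0,0,0],[-0.4,0.12,8.3,0,0,0],[-0.4,0.12,8.3,0,0,0]]}}

```text
clock: 8.45
eef_pos: [441.2, -109.8, 7.4]
tool_rot: [3.141, -0.0, 1.498]
force: [-0.7, -0.3, 0.1]
width: 18.1
```

Request:
{"op": "move_arm", "data": {"increments": [[0,0,0,0,0,0],[0,0,0,0,0,0],[0,0,0,0,0,0],[0,0,-0.5,0,0,0],[0,0,-2,0,0,0],[0,0,-5,0,0,0],[0,0,-8,0,0,0],[0,0,-8,0,0,0]], "grip": -0.2}}

```text
clock: 9.25
eef_pos: [443.5, -110.2, 90.6]
tool_rot: [3.135, 0.001, 1.498]
force: [0.8, -0.5, -0.3]
width: 34.2
```

Request:
{"op": "move_arm", "data": {"increments": [[4,0,0,0,0,0],[8,0,0,0,0,0],[12,0,0,0,0,0],[14.5,-0.06,0,0,0,0],[15.5,-0.06,0,0,0,0],[15.5,-0.06,0,0,0,0],[15.5,-0.06,0,0,0,0]], "grip": -1}}

```text
clock: 9.95
eef_pos: [451.3, 43.3, 87.1]
tool_rot: [-3.141, 0.001, 1.497]
force: [0.0, -0.2, -0.1]
width: -0.0
```

```bash
python3 - <<'E'
from h import *
import cv2,pickle
s=ctrl.read_state();print(s['clock'],s['eef_pos'],s['tool_rot'],s['width'],s['force'])
pickle.dump(s,open("w5.pkl","wb"))
i=eyes.get_image("wrist");b=eyes.get_image("scene")[195:285,270:390]
b=cv2.resize(b,(480,360),interpolation=cv2.INTER_CUBIC)
a=cv2.resize(i[200:420,180:380],(320,352),interpolation=cv2.INTER_CUBIC)
cv2.imwrite("pics/w5.png",np.hstack([a,b[:352]])[:,:,::-1])
cv2.imwrite("pics/w5full.png",i[:,:,::-1])
E
```

```text
9.95 [451.33343061  43.34229387  87.11187604] [-3.14080853e+00  1.31567971e-03  1.49687116e+00] -0.02901096170426426 [ 0.0259236  -0.18351195 -0.08964859]
```

View pics/w5.png

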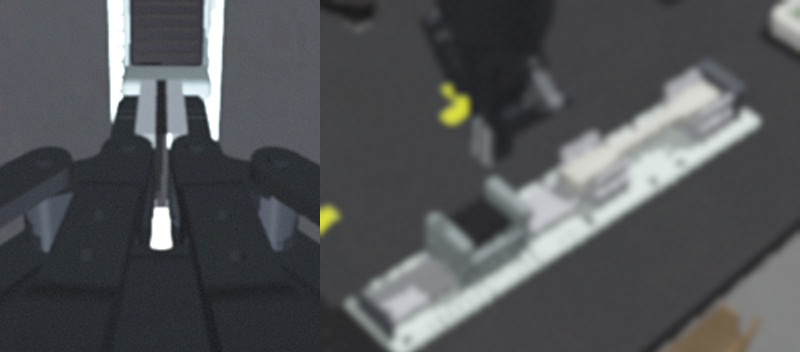

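```bash
python3 - <<'E'
from h import *
import pickle,cv2
s=pickle.load(open("w5.pkl","rb"))
y=s['tool_rot'][2];ax=np.array([np.cos(y),np.sin(y)]);ay=np.array([ax[1],-ax[0]])
for n,u,v,z in(("lug inner top",283,241,58),("lug front top",283,250,58),("plate L",263,210,50),("plate R",306,210,50)):
    q=ray("wrist",u,v,z,s)[:2]-s['eef_pos'][:2];print(n,ax@q,ay@q)
i=cv2.imread("pics/w5full.png");cv2.imwrite("pics/c6.png",cv2.resize(i[90:290,200:360],(480,600),interpolation=cv2.INTER_CUBIC))
E
```

```text
lug inner top -8.426213534848452 0.8710845627373976
lug front top -15.350534300765055 0.8970426426448619
plate L 12.123954784153273 -13.448934938957382
plate R 12.164893049782194 17.31247226710641
```

View pics/c6.png

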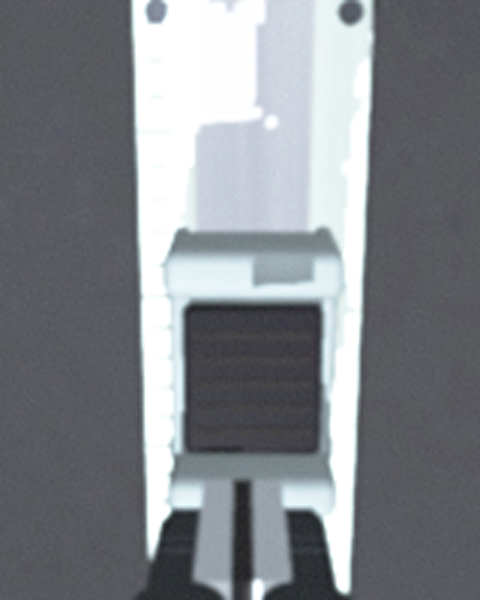

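```bash
python3 - <<'E'
from h import *
import pickle
s=pickle.load(open("w5.pkl","rb"))
y=s['tool_rot'][2];ax=np.array([np.cos(y),np.sin(y)]);ay=np.array([ax[1],-ax[0]])
for n,c,r,z in(("front lug inner",252,478,58),("rear lug inner",252,297,58),("plate near",254,450,50),("plate far",254,305,50),("plL",184,380,50),("plR",321,380,50),("lugL",172,480,58),("lugR",335,480,58)):
    q=ray("wrist",200+c/3,90+r/3,z,s)[:2]-s['eef_pos'][:2];print(n,ax@q,ay@q)
E
```

```text
front lug inner -14.832154811811966 1.6104548677054507
rear lug inner 29.182691894987695 1.4030212304731404
plate near -10.897445945520083 2.174919147571982
plate far 25.554986600307352 1.9796993794227609
plL 7.122322481457973 -14.727010099520436
plR 7.166453577222156 18.162209443426338
lugL -15.376239914588602 -17.47725615577477
lugR -15.321826687418834 21.417162062220275
```

The lug gap comes out at 44 mm, as given, with its centre at tool x +7.2 and y +1.7. I'll shift over it and descend until the plate is felt.

Request:
{"op": "move_arm", "data": {"increments": [[0.3,0.15,0,0,0,0],[0.3,0.15,2,0,0,0],[0.3,0.15,3.5,0,0,0],[0.3,0.15,4.5,0,0,0],[0.3,0.15,4.8,0,0,0],[0.3,0.15,5.0,0,0,0],[0.3,0.15,5.2,0,0,0],[0.3,0.15,5.2,0,0,0]]}}

```text
clock: 10.85
eef_pos: [453.7, 47.8, 35.5]
tool_rot: [3.141, -0.0, 1.498]
force: [-0.2, 0.2, 0.1]
width: -0.3
```

Request:
{"op": "move_arm", "data": {"increments": [[0,0,0.1,0,0,0],[0,0,0.2,0,0,0],[0,0,0.3,0,0,0],[0,0,0.4,0,0,0],[0,0,0.4,0,0,0]]}}

```text
clock: 11.35
eef_pos: [453.3, 47.8, 31.2]
tool_rot: [-3.141, 0.0, 1.498]
force: [-1.0, 0.6, 1.1]
width: 0.2
```

Request:
{"op": "move_arm", "data": {"increments": [[0,0,0.1,0,0,0],[0,0,0.2,0,0,0],[0,0,0.3,0,0,0],[0,0,0.4,0,0,0],[0,0,0.4,0,0,0]]}}

```text
clock: 11.85
eef_pos: [453.4, 47.8, 27.2]
tool_rot: [-3.141, 0.0, 1.498]
force: [-0.2, -0.3, 0.4]
width: 0.2
```

Request:
{"op": "move_arm", "data": {"increments": [[0,0,0.1,0,0,0],[0,0,0.2,0,0,0],[0,0,0.3,0,0,0],[0,0,0.3,0,0,0]]}}

```text
clock: 12.25
eef_pos: [453.4, 47.8, 24.3]
tool_rot: [3.142, 0.0, 1.498]
force: [-0.4, -0.0, 2.4]
width: 0.0
```

Request:
{"op": "move_arm", "data": {"increments": [[0,0,0.1,0,0,0],[0,0,0.2,0,0,0],[0,0,0.3,0,0,0],[0,0,0.3,0,0,0]]}}

```text
clock: 12.65
eef_pos: [453.5, 47.8, 21.3]
tool_rot: [3.141, 0.0, 1.498]
force: [0.2, -0.6, 4.4]
width: 0.0
```

Request:
{"op": "move_arm", "data": {"increments": [[0,0,0.1,0,0,0],[0,0,0.2,0,0,0],[0,0,0.25,0,0,0],[0,0,0.25,0,0,0]]}}

```text
clock: 13.05
eef_pos: [453.5, 47.8, 19.0]
tool_rot: [3.141, 0.0, 1.498]
force: [-0.7, 0.9, 7.7]
width: 0.0
```

Request:
{"op": "move_arm", "data": {"increments": [[-0.3,0,0,0,0,0],[-0.8,0,0,0,0,0],[-1.2,0,0,0,0,0],[-1.8,0,0,0,0,0],[-2.4,0,0,0,0,0],[-3.0,0,0,0,0,0],[-3.6,0,0,0,0,0],[-4.2,0,0,0,0,0],[-4.6,0,0,0,0,0],[-4.6,0,0,0,0,0]]}}

```text
clock: 14.05
eef_pos: [449.9, 1.4, 19.0]
tool_rot: [-3.142, 0.0, 1.498]
force: [-1.6, -1.2, 7.6]
width: -0.0
```

Request:
{"op": "move_arm", "data": {"increments": [[-0.3,0,0,0,0,0],[-0.6,0,0,0,0,0],[-0.8,0,0,0,0,0],[-0.8,0,0,0,0,0]]}}

```text
clock: 14.45
eef_pos: [450.4, -4.4, 19.0]
tool_rot: [3.14, -0.002, 1.5]
force: [-0.8, 3.6, 6.0]
width: -0.1
```

Request:
{"op": "move_arm", "data": {"increments": [[-0.1,0,0,0,0,0],[-0.2,0,0,0,0,0],[-0.3,0,0,0,0,0],[-0.3,0,0,0,0,0]]}}

```text
clock: 14.85
eef_pos: [450.4, -7.2, 19.0]
tool_rot: [3.139, -0.003, 1.5]
force: [0.2, 3.8, 5.8]
width: 0.0
```

Request:
{"op": "move_arm", "data": {"increments": [[-0.1,0,0,0,0,0],[-0.2,0,0,0,0,0],[-0.3,0,0,0,0,0],[-0.3,0,0,0,0,0]]}}

```text
clock: 15.25
eef_pos: [450.5, -7.6, 19.1]
tool_rot: [3.138, -0.006, 1.502]
force: [0.6, 8.7, 6.6]
width: -0.1
```

Request:
{"op": "move_arm", "data": {"increments": [[-0.1,0,0,0,0,0],[-0.2,0,0,0,0,0],[-0.3,0,0,0,0,0],[-0.3,0,0,0,0,0]]}}

```text
clock: 15.65
eef_pos: [450.5, -7.6, 19.1]
tool_rot: [3.138, -0.009, 1.505]
force: [-1.7, 16.6, 7.4]
width: -0.6
```

The tool stops at y=-7.6 and the push rises to 16.6 N, so the bar is trapped. I'll ease the push and let the release up.

Request:
{"op": "move_arm", "data": {"increments": [[0.15,0,0,0,0,0],[0.3,0,0,0,0,0],[0.3,0,-0.3,0,0,0],[0.3,0,-0.6,0,0,0],[0.3,0,-0.9,0,0,0],[0.3,0,-1.0,0,0,0],[0.3,0,-1.0,0,0,0]]}}

```text
clock: 16.35
eef_pos: [450.5, -7.7, 28.4]
tool_rot: [3.139, -0.006, 1.502]
force: [0.4, 9.7, -2.7]
width: 0.1
```

Request:
{"op": "move_arm", "data": {"increments": [[0.4,0,0,0,0,0],[0.9,0,0,0,0,0],[0.9,0,-1.5,0,0,0],[0.9,0,-4,0,0,0],[0.9,0,-8,0,0,0],[3,0,-12,0,0,0],[6,0,-14,0,0,0],[6,0,-14,0,0,0],[6,0,-14,0,0,0]]}}

```text
clock: 17.25
eef_pos: [453.4, 47.8, 169.1]
tool_rot: [3.141, 0.001, 1.499]
force: [-0.7, -0.8, -0.8]
width: 0.4
```

```bash
python3 - <<'E'
from h import *
import cv2,pickle
s=ctrl.read_state();print(s['clock'],s['eef_pos'],s['tool_rot'],s['width'],s['force'])
pickle.dump(s,open("w7.pkl","wb"))
i=eyes.get_image("wrist");b=eyes.get_image("scene")[195:285,270:390]
cv2.imwrite("pics/w7full.png",i[:,:,::-1])
b=cv2.resize(b,(400,300),interpolation=cv2.INTER_CUBIC)
a=cv2.resize(i,None,fx=.71,fy=.71,interpolation=cv2.INTER_AREA)
o=np.zeros((300,800,3),np.uint8);o[:298,:398]=a[:298,:398];o[:,400:]=b
cv2.imwrite("pics/w7.png",o[:,:,::-1])
E
```

```text
17.25 [453.36562143  47.79584559 169.05008351] [3.14090796e+00 5.99505279e-04 1.49922586e+00] 0.38342903473515116 [-0.67219596 -0.75507843 -0.77144594]
```

View pics/w7.png

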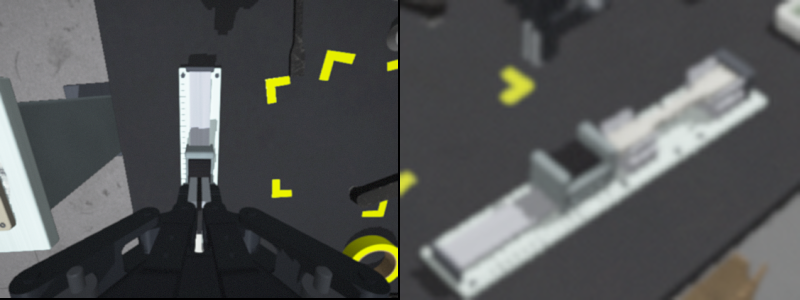

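The scene crop shows the bar seated between the blocks with the slider up against it. To check that the release is fully up, I'll touch its plate lightly: its top was at TCP z of about 25 when first touched, and it would be about 21 if half down.

Request:
{"op": "move_arm", "data": {"increments": [[-2.2,0,4,0,0,0],[-4.46,0,8,0,0,0],[-4.46,0,10,0,0,0],[-4.46,0,12,0,0,0],[-4.46,0,13.3,0,0,0],[-4.46,0,13.9,0,0,0],[-4.46,0,14.1,0,0,0],[-4.46,0,14.1,0,0,0],[-4.46,0,14.1,0,0,0]]}}

```text
clock: 18.25
eef_pos: [450.7, 3.3, 28.2]
tool_rot: [3.14, -0.0, 1.498]
force: [0.5, -0.2, 0.3]
width: 0.0
```

Request:
{"op": "move_arm", "data": {"increments": [[0,0,0.1,0,0,0],[0,0,0.2,0,0,0],[0,0,0.3,0,0,0],[0,0,0.3,0,0,0]]}}

```text
clock: 18.65
eef_pos: [450.9, 3.4, 25.1]
tool_rot: [3.14, -0.0, 1.498]
force: [-0.6, -0.5, 3.1]
width: 0.1
```

Contact force is 3.1 N at z=25.1, so the release is fully up. I'll lift clear and take a last look at both contacts.

Request:
{"op": "move_arm", "data": {"increments": [[0,0,-2,0,0,0],[0,0,-6,0,0,0],[0,0,-10,0,0,0],[-3,0,-10,0,0,0],[-5,0,-10,0,0,0],[-5,0,-10,0,0,0],[-5,0,-10,0,0,0]]}}

```text
clock: 19.35
eef_pos: [446.3, -46.4, 124.7]
tool_rot: [-3.141, -0.0, 1.497]
force: [0.0, 1.0, 1.0]
width: 0.4
```

```bash
python3 - <<'E'
from h import *
import cv2,pickle
s=ctrl.read_state();print(s['clock'],s['eef_pos'],s['force'])
pickle.dump(s,open("A.pkl","wb"));cv2.imwrite("pics/A.png",eyes.get_image("wrist")[:,:,::-1])
E
```

```text
19.35 [446.34726484 -46.43661215 124.71810965] [0.04590146 0.97243272 0.96074865]
```

Request:
{"op": "move_arm", "data": {"increments": [[-4,0,0,0,0,0],[-8,0,0,0,0,0],[-12,0,0,0,0,0],[-16,0,0,0,0,0],[-18,0,0,0,0,0],[-18,0,0,0,0,0],[-18,0,0,0,0,0]]}}

```text
clock: 20.1
eef_pos: [433.8, -224.5, 124.5]
tool_rot: [-3.141, -0.001, 1.499]
force: [-0.4, 0.9, 0.2]
width: -0.1
```

```bash
python3 - <<'E'
from h import *
import cv2,pickle
s=ctrl.read_state();print(s['clock'],s['eef_pos'],s['force'])
pickle.dump(s,open("B.pkl","wb"));B=eyes.get_image("wrist")[:,:,::-1];cv2.imwrite("pics/B.png",B)
A=cv2.imread("pics/A.png")
f=lambda i:cv2.resize(i[0:300,190:370],(360,600),interpolation=cv2.INTER_CUBIC)
cv2.imwrite("pics/AB.png",np.hstack([f(A),f(B)]))
E
```

```text
20.1 [ 433.82872449 -224.54769089  124.50600281] [-0.37080061  0.93048264  0.16366007]
```

View pics/AB.png

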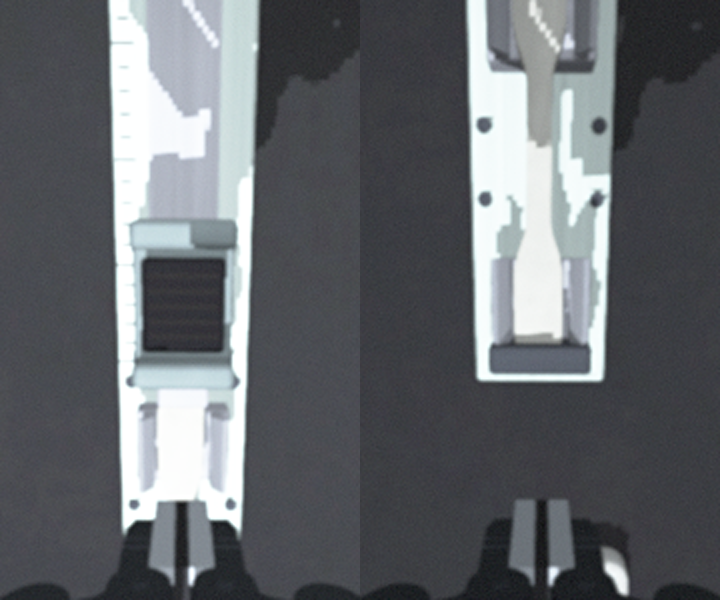

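The last look shows the bar flat between the cheeks, its end touching the stop at (540,343), with the slider nose against its other end at (182,388). I'll hand the job in.

```bash
python3 -c "
from cell import ctrl
print(ctrl.finish_job())"
```

```text
the job is handed in; nothing more can be done
None
```

The thick bar lies flat in the nest, trapped between the slider and the end stop. The release is up and the job was handed in at about 20 s. The robot was clear of everything, and I did not move the thin bar or the other loose things.

- **Sequence:** I laid the bar about 9 mm short of the stop. I then held the release down with shut fingers and pushed the slider by its front lug until it stopped hard, with the push rising to about 17 N. The release came up while a push of about 10 N was still on.
- **Checks that agreed:** A light touch met the release plate at its original height (3.1 N at TCP z = 25 mm), so it is fully up. The last close views show the bar touching the stop at one end and the slider nose at the other.
- **Disagreement:** My first grasp closed on nothing. Both cameras put the real fingertips about 25 mm behind the reported TCP. I felt downwards for the right height and grasped again without disturbing the bar.
- **Not checked directly:** The slider's exact travel (0.100 expected) was not measured. I judged it from the hard stop, the release being up and the pictures.

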